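# Show the bearing ball to the inspection camera

## Task

Someone has parked a wound coil on the stem of the bearing tray: slide it up off the stem and set it down flat on the bench, leaving the tray where it stands. Then take the tray by its stem and carry it, level and without losing the loose ball from its shallow pocket, to the inspection camera, and finish while still holding it there, level and still, with the ball about 10 cm straight in front of the lens and on the lens side of the stem. Leave the finned block, the circuit board and the flat bobbin where they are.

Things in the scene. Friction and masses are not known exactly. Their poses are not given: they have to be found in the camera images.
- tray: Flat metal tray, plate 140 x 64 x 6 mm, 0.3 kg, loose on the bench. Origin: centre of the underside; x along its length, y across, z up. A stem stands at its middle; two equal shallow round pockets lie 45 mm from the stem along +x and -x (rim 3 mm high above the plate, 30 mm inner, 36 mm outer diameter). The ball lies in the +x pocket, the other is empty.
- tray_stem (a point): Point on the axis of the tray's square steel stem (12 x 12 mm, sides along tray x and y, top 75 mm above the tray's underside), 55 mm above the underside: a good height to grip it once the coil is off. Below 22 mm height a round collar, 27 mm diameter, on which the coil rests. Axes as the tray.
- tray_pocket (a point): Middle of the +x pocket, at the height of the ball's centre: 45 mm along tray +x and 16 mm above the tray's underside. Axes as the tray.
- ball_center (a point): Centre of the loose steel bearing ball, 20 mm diameter, 33 g; it can roll about 5 mm each way in its pocket and leaves over the 3 mm rim if the tray is tipped far or jerked.
- coil: The wound coil; origin in the centre of its underside, z along its bore. See coil_center.
- coil_center (a point): Centre (half-way up) of the wound coil: a ring with two grey flanges and copper winding, 46 mm outer diameter, 24 mm high, 20 mm bore, 80 g. At the start it rests on the tray's collar, round the stem (underside 22 mm above the tray's underside; the stem sticks out 29 mm above it). z along the bore.
- camera_stand: Inspection camera on a fixed stand: dark base 90 x 80 mm, grey camera body at the top, 175 mm high in all. Origin on the bench below the front of the camera body; the lens looks along its own -x axis (level), y sideways, z up. The way from tray to camera is clear for anything carried more than 0.1 m above the bench.
- camera_lens (a point): Centre of the lens's front face, 150 mm above the bench, on the front (-x side) of the camera, 31 mm from the stand's origin. Axes as the stand.
- view_point (a point): The point in the air 100 mm straight in front of the lens (along the stand's -x), 150 mm above the bench, where the ball shall be held. Axes as the stand.
- fin_block: Bystander: black finned heatsink block, 25 x 42 x 20 mm; origin in the centre of its underside. The bench 0.1 m beyond it (world +x) and 3 cm to its right (world -y) is always free, with room for the open hand: a good place for the coil. Two fixed cords lie across the bench farther left and right of that place.
- circuit_board: Bystander: small green circuit board, 52 x 69 x 16 mm; origin in the centre of its underside.
- bobbin_flat: Bystander: flat round yellow bobbin, 41 mm across and 11 mm high, with a short tail; origin on its underside, the disc's centre 15 mm along its y.

How it is judged:
On the way, in this order (a step that is already met when the one before it is completed fails the run):
1. the coil is off the stem and stands flat on the bench, let go, with the tray still where it stood (height (world z) of coil_center between 0.006 and 0.018 m and angle between coil_center's own z axis and vertical below 0.15 rad and contact force between the fingers and coil below 0.1 N and contact force between tray and coil below 0.05 N and distance of tray from where it was at the start of the episode below 0.04 m and height (world z) of tray below 0.01 m), for 0.3 s.
2. the tray is lifted clear of the bench in the fingers, with the ball in its pocket (height (world z) of tray above 0.05 m and contact force between the fingers and tray above 1 N and distance between ball_center and tray_pocket below 0.012 m), for 0.2 s.
At the end, for the whole second after the job is handed in: Fingers hold the tray in the air, at rest, level within 8 degrees, off the camera; ball in its pocket, within 30 mm of the view point; lens over 80 mm along tray +x; coil flat on the bench (8 degrees), let go, clear of the tray (distance between ball_center and view_point below 0.03 m and distance between ball_center and tray_pocket below 0.012 m and angle between tray's own z axis and vertical below 0.14 rad and x of camera_lens in the frame of tray above 0.08 m and contact force between the fingers and tray above 1 N and contact force between camera_stand and tray below 0.1 N and linear speed of tray below 0.03 m/s and angular speed of tray below 0.2 rad/s and height (world z) of coil_center between 0.006 and 0.018 m and angle between coil_center's own z axis and vertical below 0.15 rad and contact force between the fingers and coil below 0.1 N and contact force between tray and coil below 0.05 N); the arm keeps its last pose, push and grip.
It fails at once if the tray is tipped past 20 degrees (angle between tray's own z axis and vertical above 0.35 rad).
It fails at once if the ball leaves its pocket (distance between ball_center and tray_pocket above 0.02 m).
It fails at once if the finned block is moved more than 3 cm (distance of fin_block from where it was at the start of the episode above 0.03 m).
It fails at once if the circuit board is moved more than 3 cm (distance of circuit_board from where it was at the start of the episode above 0.03 m).
It fails at once if the flat bobbin is moved more than 3 cm (distance of bobbin_flat from where it was at the start of the episode above 0.03 m).
It also fails if it takes over 67 s, if anything falls off the work surface, if the arm or the gripper's body presses on something with over 40 N, if the wrist force passes 120 N, or if a joint passes its speed limit or range.

## Robot

A 6-joint arm with a two-finger parallel gripper is mounted at the origin on a cart in front of the work surface, level with it; the furniture and walls round the work are solid. World frame = base frame: x ahead of the robot, y to its left, z up, the work surface at z = 0. Lengths are in m, angles in rad, forces in N, time in s.
With the tool pointing down it reaches from about 0.35 to 0.875 m from the base axis. Payload 4.2 kg.
Tool frame: the origin (TCP) lies at the very end of the fingers, on their centre line; the grasp point (between the pads) lies 19 mm behind it (ctrl.grip_point_offset is the z of the grasp point in the tool frame, in m); z points along the fingers, x is the direction in which the jaws open and shut, and the axes are right-handed (so a half turn about z gives the same grasp; the last joint's range is limited). The gripper opens to 85 mm and grips with 20 to 120 N. Pads are 22 mm wide; open, the fingers measure 114 mm over their backs; the gripper's body (76 mm by 85 mm) begins 54 mm behind the grasp point. The pads swing forward as they close: fully open they stand 13 mm farther back than shut.
Start: joints at [-0.913, 0.385, 0.008, 0, -1.194, -0.259], TCP at [0.243, -0.576, 0.231] pointing down, gripper open.
Joint ranges: [-3.14, 3.14], [-1.21, 2.06], [-1.07, 1.41], [-3.16, 2.05], [-2.99, -0.16], [-3.1, 3.1]. Speed limits (rad/s): [2.79, 2.79, 3.14, 3.14, 3.14, 3.14].

## Interface

Orientations are given as a unit quaternion [x, y, z, w].
In Python, from plant import ctrl, fingers, optics, order, recognise gives the robot as it stands. Calls block until the motion is done:
- ctrl.move_to(position, orientation): joint-space move of the TCP to a pose.
- ctrl.move_straight(position, attitude=None, v=0.15, stop_force=None): straight line of the TCP; attitude=None keeps the orientation; v is the mean speed in m/s. With stop_force (N) it stops when the force on the tool has changed by that much, and returns True; else False.
- ctrl.set_joints(angles): joint-space move.
- fingers.set_gripper(opening, effort=None): finger opening in m; effort is the grip in N (None keeps the last); returns when the fingers have stopped.
- ctrl.sleep(seconds).
- ctrl.solve_ik(position, orientation): joint angles nearest the present ones, or None.
- ctrl.state(): the state.
- optics.grab_frame(name): name is "scene" or "top" or "wrist"; returns the picture (480x640x3 uint8, red, green, blue); there is no depth.
- optics.camera_model(name): a dict with "K" (3x3 intrinsics, pixels), "D" ([k1, k2, p1, p2, k3] as OpenCV has them; the pictures are not rectified), "R" (3x3) and "t" (3): a world point X has camera coordinates R X + t. Camera axes: x right, y down, z forward; pixel columns grow to the right and rows downward; lengths in m; the calibration is good to about 2 mm. A picture is of the moment at which its call begins: read the wrist's pose just before it. camera_model takes no time and is no camera call; for the wrist camera it gives the pose at the moment of the call.
A pose or a line that the arm cannot do raises ctrl.MotionError and nothing moves.
- order.finish_job(): hands the job in, once; it reports no verdict.
Trained networks look in the newest picture that a camera, given by its name, has taken for a name from the list of things; names that differ only in an ending like _2 or _b are one class to them, and where a whole thing is asked for, a point or a joint stands for the part that bears it (a point fixed in the world has none). Each returns a list of dicts, best first, with "score" (0 to 1); they miss things now and then, are a little off and sometimes report something else, mostly with a low value. They report only what shows in the picture. A call takes as long as a camera call.
- recognise(camera, query): "bbox" ([centre column, centre row, width, height] in pixels, round what is visible of it).
The state is a dict: "t": time; "joints": joint angles; "joint_vel": joint speeds; "joint_torque": joint torques, N m; "tcp_pos": TCP position; "tool_rot": TCP orientation; "ft_force": force on the tool from outside, world axes, zero at the start; "ft_torque": the same for the moment, N m; "opening": finger opening in m.
Only numpy, scipy, OpenCV 4.12 (cv2) and the standard library are available. Lean on these libraries where they do the work, as an engineer would, in place of code of your own. Each camera call takes 0.05 s, during which the arm holds its last target.

## Working session

There is one attempt and no reset: what is moved stays moved. The work goes in short steps, each a Python script; the robot and the scene stay as the last script left them, time stands still between calls to the robot, and variables do not carry over. Pictures are saved under pics/ and viewed, and the job is handed in when it is done.

```bash
mkdir -p pics; ls; cat > h.py <<'E'
import numpy as np, cv2
from plant import ctrl, fingers, optics, order, recognise
def snap(cam,fn):
    im=optics.grab_frame(cam); cv2.imwrite('pics/'+fn,im[:,:,::-1]); return im
def ray(m,uv):
    K,D,R,t=[np.array(m[k],float) for k in 'KDRt']
    p=cv2.undistortPoints(np.array([[uv]],float),K,D)[0,0]
    return -R.T@t, R.T@np.array([p[0],p[1],1])
def onz(m,uv,z):
    c,d=ray(m,uv); return c+d*(z-c[2])/d[2]
def proj(m,X):
    K,D,R,t=[np.array(m[k],float) for k in 'KDRt']
    return cv2.projectPoints(np.array(X,float).reshape(-1,3),cv2.Rodrigues(R)[0],t,K,D)[0].reshape(-1,2)
E
python3 - <<'E'
from h import *
for c in ['scene','top','wrist']:
    snap(c,c+'0.png'); m=optics.camera_model(c); R=np.array(m['R']); print(c,(-R.T@np.array(m['t'])).round(3),R.round(2).tolist(),np.array(m['K']).round(0).tolist())
    for q in ['tray','coil_center','camera_stand','camera_lens','ball_center','fin_block','circuit_board','bobbin_flat']:
        print(q,[(np.round(r['bbox']),round(r['score'],2)) for r in recognise(c,q)[:2]])
print(ctrl.state()); print(ctrl.grip_point_offset)
E
```

```text
pics
scene [0.048 0.883 0.581] [[-0.87, -0.49, 0.0], [-0.21, 0.37, -0.91], [0.44, -0.79, -0.42]] [[552.0, 0.0, 323.0], [0.0, 552.0, 232.0], [0.0, 0.0, 1.0]]
tray [(array([280., 372.,  96.,  55.]), 0.84)]
coil_center [(array([280., 366.,  26.,  29.]), 0.88)]
camera_stand [(array([304., 199.,  43.,  77.]), 0.83)]
camera_lens [(array([306., 199.,  44.,  78.]), 0.56)]
ball_center [(array([255., 379.,  16.,  12.]), 0.63)]
fin_block [(array([363., 282.,  14.,  17.]), 0.76)]
circuit_board [(array([379., 316.,  28.,  25.]), 0.68)]
bobbin_flat [(array([417., 273.,  20.,  11.]), 0.45)]
top [0.41  0.024 1.023] [[-0.0, -1.0, -0.02], [-0.99, 0.01, -0.13], [0.13, 0.02, -0.99]] [[461.0, 0.0, 317.0], [0.0, 461.0, 232.0], [0.0, 0.0, 1.0]]
tray [(array([197., 283.,  54.,  64.]), 0.56)]
coil_center [(array([192., 284.,  28.,  20.]), 0.72)]
camera_stand [(array([438., 150.,  52.,  65.]), 0.66)]
camera_lens [(array([437., 151.,  51.,  63.]), 0.92)]
ball_center [(array([185., 269.,  13.,   6.]), 0.46)]
fin_block [(array([351., 270.,  18.,  20.]), 0.5), (array([193., 284.,  25.,  24.]), 0.42)]
circuit_boar
[... 388 characters left out ...]
obbin_flat []
{'t': 1.35, 'joints': array([-9.13408602e-01,  3.84735576e-01,  7.91106084e-03,  2.88894985e-05,
       -1.19404147e+00, -2.58583300e-01]), 'joint_vel': array([ 0.00171051,  0.00028661, -0.00011545, -0.00038996,  0.00137376,
       -0.00121648]), 'joint_torque': array([ 7.45462894e-04, -3.92089319e+01,  1.88616264e+01,  4.19070303e+00,
       -3.48673775e-04, -5.48072734e-06]), 'tcp_pos': array([ 0.24269536, -0.57593138,  0.23129921]), 'tool_rot': array([ 5.53025016e-01,  8.33164648e-01, -1.51694947e-06, -3.72988486e-05]), 'ft_force': array([0.12616879, 0.14248351, 0.24752249]), 'ft_torque': array([ 0.00259877, -0.0174476 , -0.01565114]), 'opening': 0.08540326722777652}
-0.0187
```

```bash
python3 - <<'E'
import cv2
a=cv2.imread('pics/scene0.png');cv2.imwrite('pics/s_crop.png',cv2.resize(a[120:420,180:480],(800,800))[:600] if 0 else cv2.resize(a[130:430,180:540],(720,600),interpolation=cv2.INTER_CUBIC))
a=cv2.imread('pics/top0.png');cv2.imwrite('pics/t_crop.png',cv2.resize(a[110:350,150:470],(800,600),interpolation=cv2.INTER_CUBIC))
E
```

```text
(no output)
```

View pics/s_crop.png

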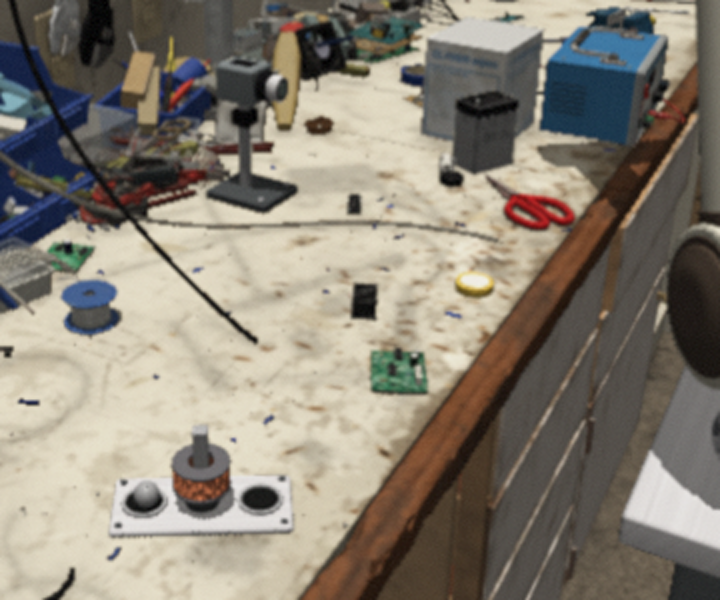

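View pics/t_crop.png

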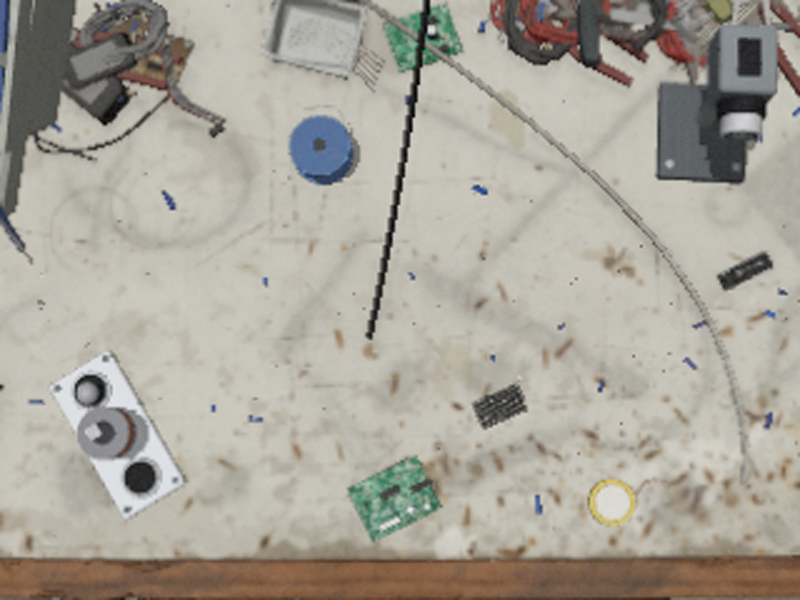

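The top crop shows the tray at lower left, centred near full-frame pixel (197,284), with the ball in its upper-left pocket at (186,266). The camera stand is at (445,150), lens pointing down in the image (roughly world -x). The fin block is at (350,272), with the cords to the left and right of the free place beyond it. Next I'll convert these to positions.

```bash
python3 - <<'E'
from h import *
m=optics.camera_model('top'); f=lambda u,v,z:onz(m,(150+u/2.5,110+v/2.5),z).round(4)
cs=[f(*p,.006) for p in [(50,385),(108,352),(185,482),(128,518)]]; print(cs,'tray c',np.mean(cs,0))
print('ball',f(91,389,.016),'pocket-',f(140,477,.006))
print('fin',f(500,403,.02),'board',f(395,497,.005),'bob',f(612,502,.01))
print('body back corners',f(722,27,.175),f(776,27,.175),'front',f(720,92,.175),f(772,94,.175),'lens',f(740,132,.15))
print('base',[f(*p,.01) for p in [(658,84),(657,178),(744,182)]])
s=optics.camera_model('scene'); g=lambda u,v,z:onz(s,(180+u/2,130+v/2),z).round(4)
print('scene lens',g(277,87,.15),'base',[g(*p,.01) for p in [(208,190),(252,210),(298,188),(250,172)]])
print('scene tray',[g(*p,.006) for p in [(119,479),(109,532),(293,530),(290,476)]],'ball',g(148,494,.018), g(260,498,.007))
E
```

```text
[array([0.4774, 0.3741, 0.006 ]), array([0.5068, 0.3222, 0.006 ]), array([0.3915, 0.2503, 0.006 ]), array([0.3601, 0.3004, 0.006 ])] tray c [0.43395 0.31175 0.006  ]
ball [0.4731 0.3336 0.016 ] pocket- [0.3959 0.2905 0.006 ]
fin [ 0.4589 -0.0267  0.02  ] board [0.3781 0.0653 0.005 ] bob [ 0.3729 -0.1232  0.01  ]
body back corners [ 0.7384 -0.1941  0.175 ] [ 0.7382 -0.2359  0.175 ] front [ 0.6864 -0.1901  0.175 ] [ 0.6846 -0.2299  0.175 ] lens [ 0.662  -0.2107  0.15  ]
base [array([ 0.7482, -0.1755,  0.01  ]), array([ 0.6603, -0.1714,  0.01  ]), array([ 0.656 , -0.2497,  0.01  ])]
scene lens [ 0.6711 -0.2171  0.15  ] base [array([ 0.7513, -0.1821,  0.01  ]), array([ 0.6727, -0.1586,  0.01  ]), array([ 0.6555, -0.2441,  0.01  ]), array([ 0.7349, -0.2581,  0.01  ])]
scene tray [array([0.51  , 0.3235, 0.006 ]), array([0.4792, 0.3767, 0.006 ]), array([0.3596, 0.307 , 0.006 ]), array([0.3921, 0.2529, 0.006 ])] ball [0.47   0.3387 0.018 ] [0.3991 0.2889 0.007 ]
```

```bash
cat >> h.py <<'E'
from scipy.spatial.transform import Rotation as Ro
def quat(yaw,s):  # tray yaw; jaw axis x_tool = s*tray y ; z down
    x=s*np.array([-np.sin(yaw),np.cos(yaw),0]); z=np.array([0,0,-1.]); y=np.cross(z,x)
    return Ro.from_matrix(np.c_[x,y,z]).as_quat()
E
python3 - <<'E'
from h import *
q0=np.radians(32)
for s in (1,-1):
    for p,yw in [((.434,.313,.22),q0),((.434,.313,.024),q0),((.559,-.057,.003),0),((.52,-.206,.17),-.05)]:
        j=ctrl.solve_ik(p,quat(yw,s)); print(s,p,None if j is None else j.round(2))
E
```

```text
1 (0.434, 0.313, 0.22) [ 0.93  0.24 -0.23  0.   -1.1  -1.94]
1 (0.434, 0.313, 0.024) [ 0.93  0.48 -0.46 -0.   -0.63 -1.94]
1 (0.559, -0.057, 0.003) [ 0.19  0.55 -0.4  -0.   -0.62 -1.76]
1 (0.52, -0.206, 0.17) [-0.09  0.33 -0.24  0.   -1.   -1.53]
-1 (0.434, 0.313, 0.22) [ 0.93  0.24 -0.23  0.   -1.1   1.2 ]
-1 (0.434, 0.313, 0.024) [ 0.93  0.48 -0.46  0.   -0.63  1.2 ]
-1 (0.559, -0.057, 0.003) [ 0.19  0.55 -0.4   0.   -0.62  1.38]
-1 (0.52, -0.206, 0.17) [-0.09  0.33 -0.24  0.   -1.    1.61]
```

```bash
python3 - <<'E'
from h import *
q0=np.radians(32)
t0=ctrl.state()['t']
p=ctrl.state()['tcp_pos']
ctrl.move_straight([p[0],p[1],.30],v=.25)
ctrl.move_to([.434,.313,.22],quat(q0,-1))
s=ctrl.state(); print(s['t']-t0, s['tcp_pos'])
m=optics.camera_model('wrist'); snap('wrist','w1.png'); np.save('w1m.npy',m,allow_pickle=True)
print((-np.array(m['R']).T@m['t']).round(3))
for q in ['tray','coil_center','ball_center']: print(q,recognise('wrist',q)[:1])
E
```

```text
3.6167000000000002 [0.43436185 0.312545   0.2200468 ]
[0.499 0.353 0.362]
tray [{'bbox': [326.6, 189.9, 70.5, 147.9], 'score': 0.92}]
coil_center [{'bbox': [324.8, 204.6, 52.6, 57.7], 'score': 0.95}]
ball_center [{'bbox': [324.8, 149.9, 24.8, 24.7], 'score': 0.56}]
```

View pics/w1.png

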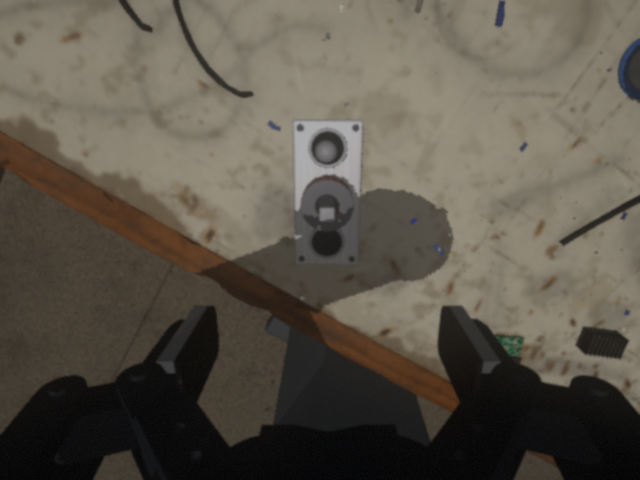

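The wrist view shows the tray nearly upright in the image. Its plate corners are near (293,121), (362,121), (360,264) and (295,264), the stem top is at (327,213) and the ball at (327,149).

```bash
python3 - <<'E'
from h import *
from scipy.optimize import least_squares
m=np.load('w1m.npy',allow_pickle=True).item()
im=cv2.imread('pics/w1.png')
cv2.imwrite('pics/w1c.png',cv2.resize(im[100:290,230:430],(800,760),interpolation=cv2.INTER_CUBIC)[:600*760//760][:600])
pts=np.array([[293,121],[362,121],[360,264],[295,264],[327,213],[326,242.5]],float)
def model(p):
    L=np.array([[.07,.032,.006],[.07,-.032,.006],[-.07,-.032,.006],[-.07,.032,.006],[0,0,.075],[-.045,0,.006]])
    c,s=np.cos(p[2]),np.sin(p[2])
    return proj(m,np.c_[c*L[:,0]-s*L[:,1]+p[0],s*L[:,0]+c*L[:,1]+p[1],L[:,2]])
r=least_squares(lambda p:(model(p)-pts).ravel(),[.434,.313,.56]); print(r.x.round(4),np.degrees(r.x[2]),r.fun.round(1))
# top cam check
mt=optics.camera_model('top'); P=np.array([[50,385],[108,352],[185,482],[128,518]])/2.5+[150,110]; m=mt
pts=np.r_[P,[[150+104/2.5,110+432/2.5]],[[150+140/2.5,110+477/2.5]]]
r=least_squares(lambda p:(model(p)-pts).ravel(),[.434,.313,.56]); print(r.x.round(4),np.degrees(r.x[2]),r.fun.round(1))
E
```

```text
[0.4347 0.3142 0.556 ] 31.855850355229904 [-1.5 -1.7  1.2 -1.5 -0.9  1.2  0.1  1.  -0.1  2.   1.1 -1. ]
[0.434  0.3106 0.5506] 31.544367207802406 [-0.2  0.2  1.1 -1.6  1.6  0.2 -0.4  1.1 -3.4 -0.1  1.5  0.1]
```

View pics/w1c.png

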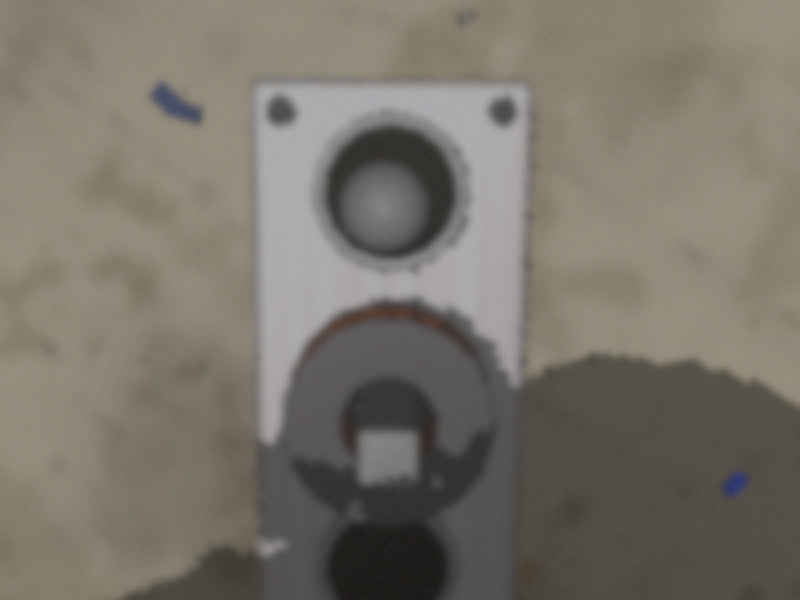

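```bash
python3 - <<'E'
from h import *
m=np.load('w1m.npy',allow_pickle=True).item()
print('coil top',onz(m,(327.7,203.7),.046),'stem',onz(m,(327,214.2),.075),'ball',onz(m,(325.8,149),.018))
x,y,yw=.4345,.3135,.5555
t0=ctrl.state()['t']
q=quat(yw,-1)
ctrl.move_straight([x,y,.10],q,v=.15)
print(ctrl.move_straight([x,y,.024],q,v=.08,stop_force=6))
s=ctrl.state();print(s['tcp_pos'],s['ft_force'])
print(fingers.set_gripper(.04,25))
s=ctrl.state();print(s['t']-t0,s['tcp_pos'],s['ft_force'],s['opening'],s['t'])
snap('wrist','w2.png');snap('scene','s2.png')
a=cv2.imread('pics/s2.png');cv2.imwrite('pics/s2c.png',cv2.resize(a[290:440,180:380],(800,600),interpolation=cv2.INTER_CUBIC))
E
```

```text
coil top [0.43684012 0.3149632  0.046     ] stem [0.43525844 0.31454479 0.075     ] ball [0.47225693 0.33912574 0.018     ]
False
[0.4348073  0.31386691 0.02449407] [-0.12470668 -0.26401361 -0.12252788]
False
2.5333000000000006 [0.4346607  0.31374773 0.02476902] [-1.49703749  0.35625755  6.01651157] 0.043720390139502845 7.7
```

View pics/s2c.png

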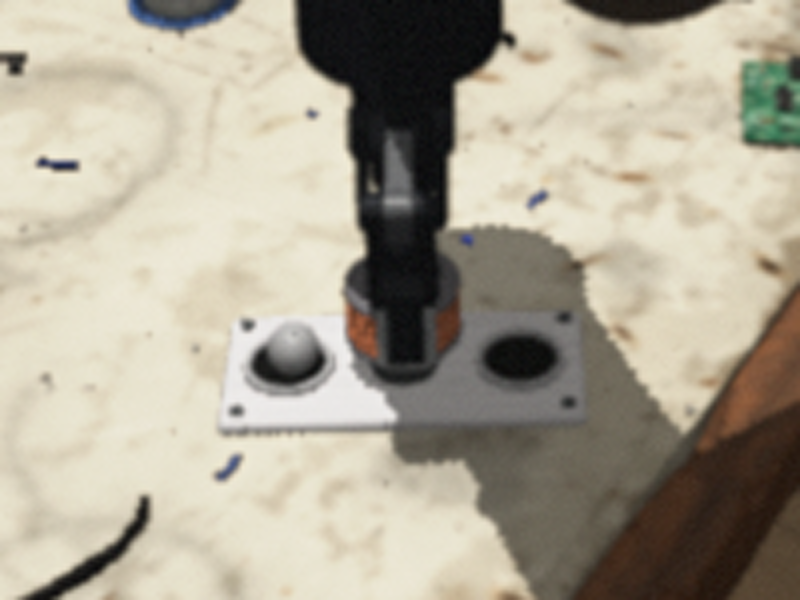

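View pics/w2.png

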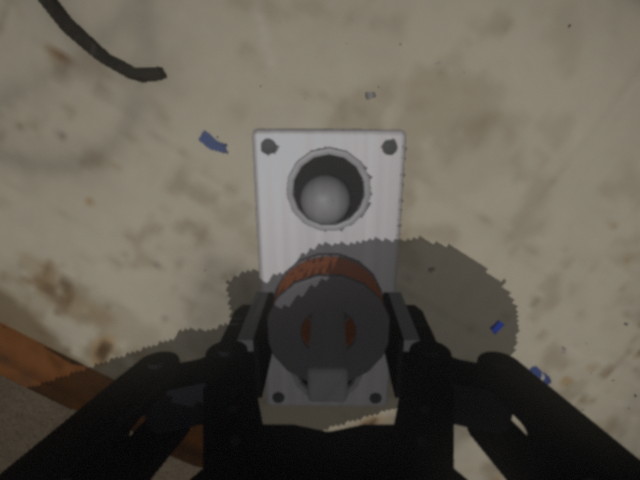

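```bash
python3 - <<'E'
from h import *
m=optics.camera_model('scene')
for d in (.023,.028,.033):
    for z in (.015,.02,.025,.03,.035):
        P=np.array([.4345-d*np.sin(.5555),.3135+d*np.cos(.5555),z]); u=proj(m,P)[0]; print(d,z,((u-[180,290])*4).round(0),end=' ')
    print()
E
```

```text
0.023 0.015 [408. 387.] 0.023 0.02 [408. 376.] 0.023 0.025 [407. 365.] 0.023 0.03 [407. 355.] 0.023 0.035 [407. 344.] 
0.028 0.015 [408. 395.] 0.028 0.02 [407. 385.] 0.028 0.025 [407. 374.] 0.028 0.03 [407. 364.] 0.028 0.035 [406. 353.] 
0.033 0.015 [407. 405.] 0.033 0.02 [407. 394.] 0.033 0.025 [407. 383.] 0.033 0.03 [406. 373.] 0.033 0.035 [406. 362.]
```

Both views show the coil between the pads, with the tips about 3–8 mm above its underside. The ball is still in its pocket. Next I lift.

```bash
python3 - <<'E'
from h import *
q=quat(.5555,-1)
p=ctrl.state()['tcp_pos']
ctrl.move_straight([p[0],p[1],.12],q,v=.06)
s=ctrl.state();print(s['t'],s['tcp_pos'],s['ft_force'],s['opening'])
ctrl.move_straight([p[0],p[1],.15],q,v=.15)
snap('wrist','w3.png');snap('scene','s3.png')
a=cv2.imread('pics/s3.png');cv2.imwrite('pics/s3c.png',cv2.resize(a[290:440,180:380],(800,600),interpolation=cv2.INTER_CUBIC))
E
```

```text
9.55 [0.43449542 0.31355481 0.11960184] [-0.67950406 -0.3784812  -1.00277489] 0.04392417454170174
```

View pics/s3c.png

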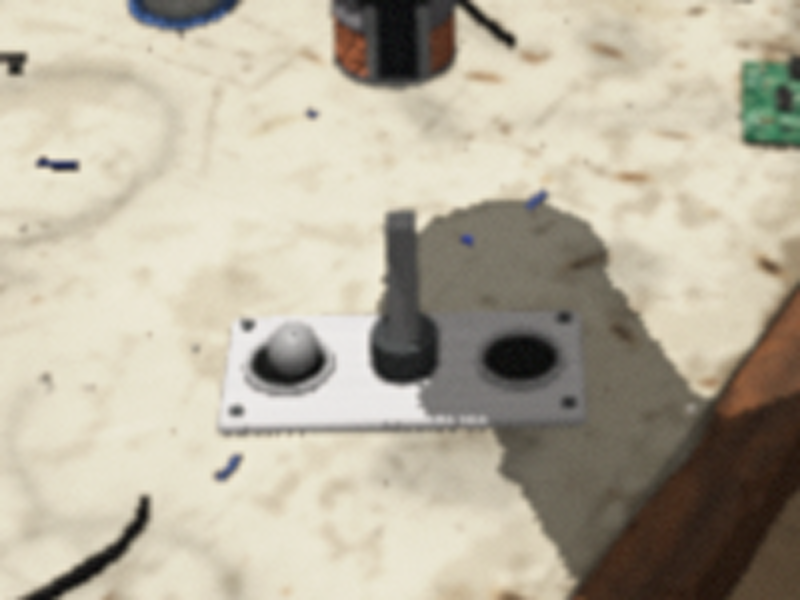

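View pics/w3.png

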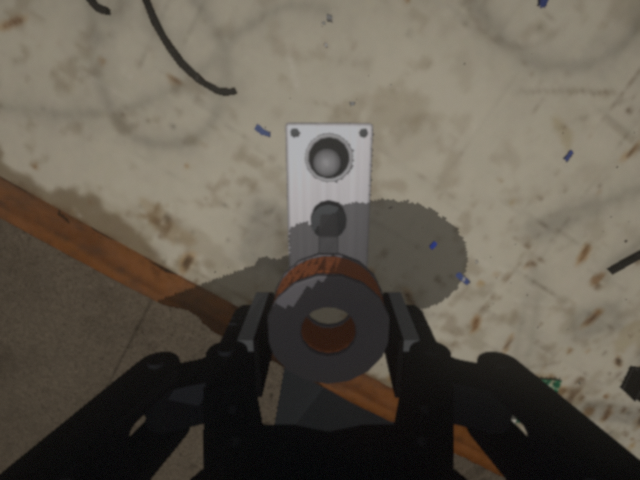

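The coil is off the stem and held level. The tray has not moved and the ball is in its pocket. Now I carry the coil to the free place.

```bash
python3 - <<'E'
from h import *
q=quat(0,-1); X=(.559,-.057)
ctrl.move_to([*X,.15],q)
ctrl.move_straight([*X,.03],q,v=.12)
print(ctrl.move_straight([*X,-.001],q,v=.03,stop_force=3))
s=ctrl.state();print(s['t'],s['tcp_pos'],s['ft_force'],s['opening'])
snap('wrist','w4.png');snap('scene','s4.png')
a=cv2.imread('pics/s4.png');cv2.imwrite('pics/s4c.png',cv2.resize(a[190:340,260:460],(800,600),interpolation=cv2.INTER_CUBIC))
E
```

```text
True
13.4333 [ 0.5586643  -0.05707559  0.00282934] [-0.00900904 -0.69721097  4.53343623] 0.04410397496876507
```

View pics/s4c.png

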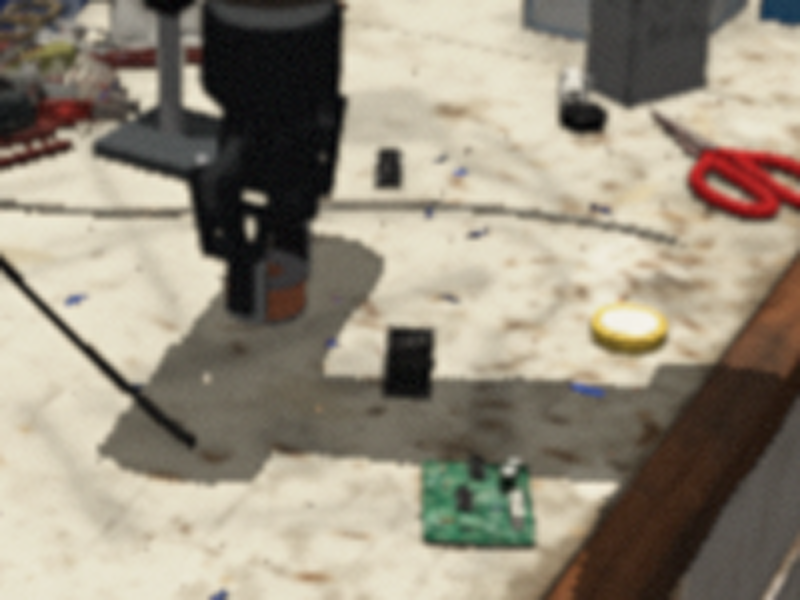

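View pics/w4.png

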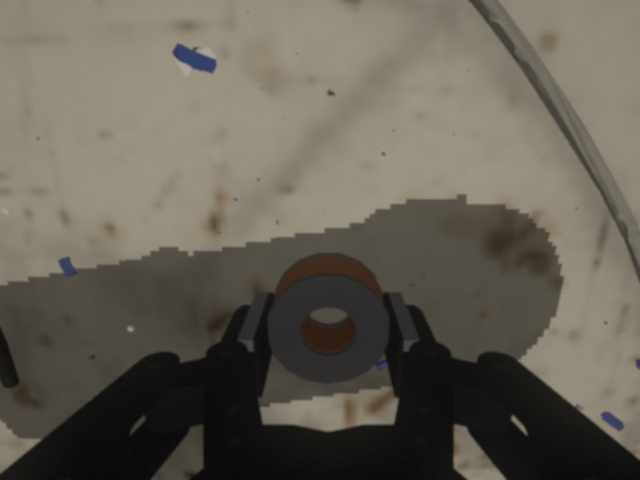

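```bash
python3 - <<'E'
from h import *
q=quat(0,-1); p=ctrl.state()['tcp_pos']
fingers.set_gripper(.085); ctrl.sleep(.1)
ctrl.move_straight([p[0],p[1],.08],q,v=.1)
ctrl.move_straight([p[0],p[1],.25],q,v=.25)
s=ctrl.state();print(s['t'],s['tcp_pos'],s['ft_force'],s['opening'])
m=optics.camera_model('wrist');np.save('w5m.npy',m,allow_pickle=True)
snap('wrist','w5.png');snap('top','t5.png');print(recognise('wrist','camera_lens'))
a=cv2.imread('pics/t5.png');cv2.imwrite('pics/t5c.png',cv2.resize(a[110:350,150:470],(800,600),interpolation=cv2.INTER_CUBIC))
E
```

```text
15.875 [ 0.55762184 -0.05701154  0.24804208] [-0.56263798 -1.09244413 -0.85739247] 0.08507060760759615
[{'bbox': [544.7, 44.8, 190.6, 89.5], 'score': 0.87}, {'bbox': [237.4, 339.1, 38.1, 53.3], 'score': 0.53}]
```

View pics/w5.png

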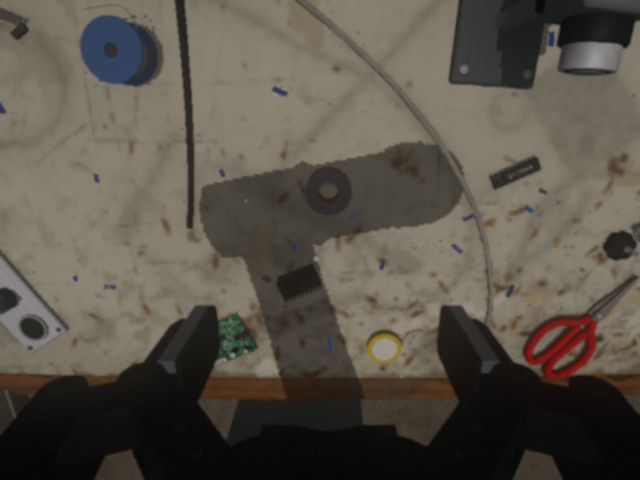

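View pics/t5c.png

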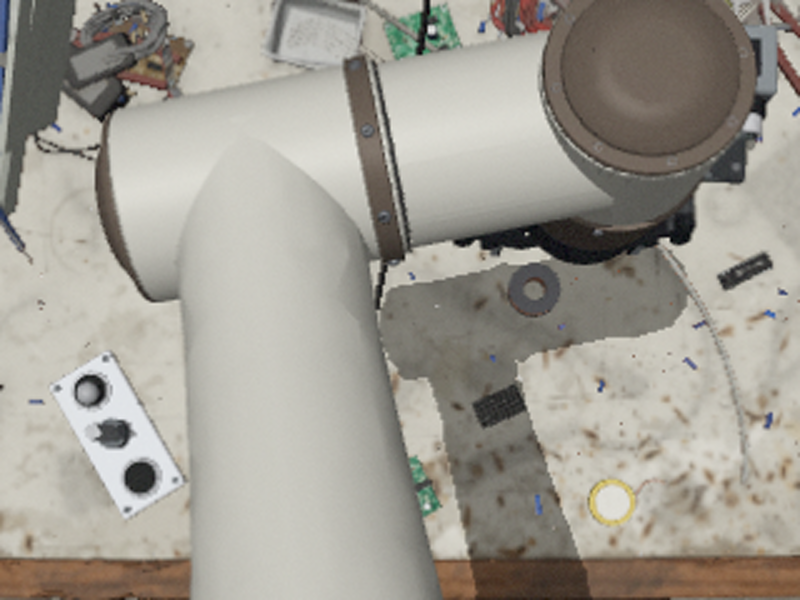

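The coil stands alone and flat at wrist pixel (328,190). The tray is unchanged in the top view. The lens front edge shows at wrist (588,70), and the stand's base front corners at (450,82) and (532,88).

```bash
python3 - <<'E'
from h import *
m=np.load('w5m.npy',allow_pickle=True).item()
print('coil',onz(m,(328,190),.024))
im=cv2.imread('pics/w5.png'); cv2.imwrite('pics/w5c.png',cv2.resize(im[0:120,430:640],(800,457),interpolation=cv2.INTER_CUBIC))
for z in (.15,.165,.17): print(z,onz(m,(588,70),z).round(4),onz(m,(560,68),z).round(4),onz(m,(618,72),z).round(4))
print('base',onz(m,(450,82),.012).round(4),onz(m,(532,88),.012).round(4),onz(m,(462,0),.012).round(4))
E
```

```text
coil [ 0.56200743 -0.05738362  0.024     ]
0.15 [ 0.6601 -0.2114  0.15  ] [ 0.6608 -0.194   0.15  ] [ 0.6596 -0.2303  0.15  ]
0.165 [ 0.6586 -0.2017  0.165 ] [ 0.6592 -0.1855  0.165 ] [ 0.658  -0.2194  0.165 ]
0.17 [ 0.658  -0.1985  0.17  ] [ 0.6586 -0.1826  0.17  ] [ 0.6575 -0.2158  0.17  ]
base [ 0.6615 -0.1703  0.012 ] [ 0.6574 -0.2485  0.012 ] [ 0.73   -0.1752  0.012 ]
```

View pics/w5c.png

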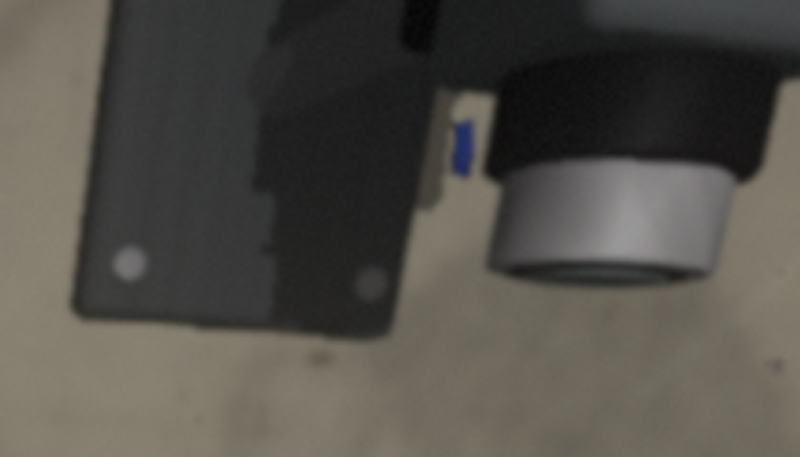

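```bash
python3 - <<'E'
from h import *
x,y,yw=.4347,.3138,.5555
q=quat(yw,-1)
ctrl.move_to([x,y,.22],q)
m=optics.camera_model('wrist');np.save('w6m.npy',m,allow_pickle=True);snap('wrist','w6.png')
fingers.set_gripper(.05,80)
ctrl.move_straight([x,y,.10],q,v=.15)
print(ctrl.move_straight([x,y,.036],q,v=.06,stop_force=5))
s=ctrl.state();print(s['t'],s['tcp_pos'],s['ft_force'])
snap('wrist','w7.png');snap('scene','s7.png')
a=cv2.imread('pics/s7.png');cv2.imwrite('pics/s7c.png',cv2.resize(a[290:440,180:380],(800,600),interpolation=cv2.INTER_CUBIC))
E
```

```text
False
20.1417 [0.43494775 0.31408604 0.03642449] [ 0.07542813  1.12405172 -0.25899405]
```

View pics/s7c.png

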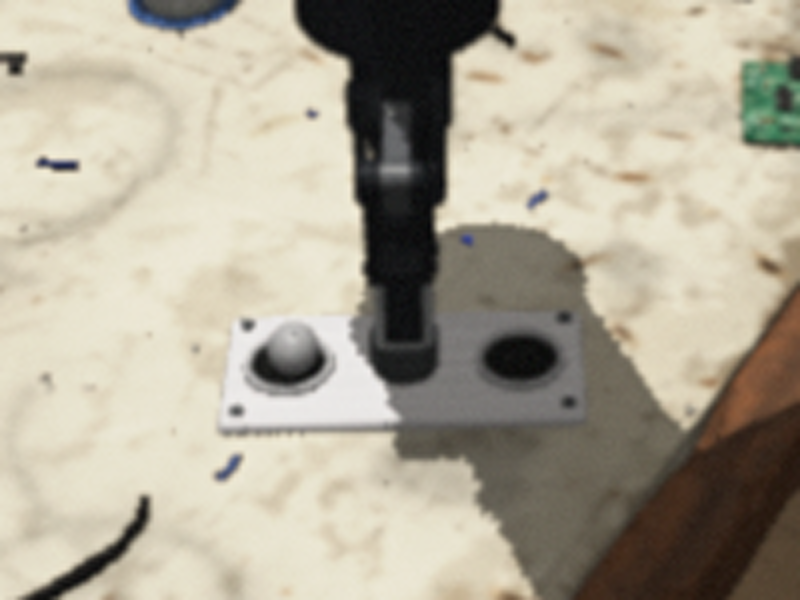

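View pics/w7.png

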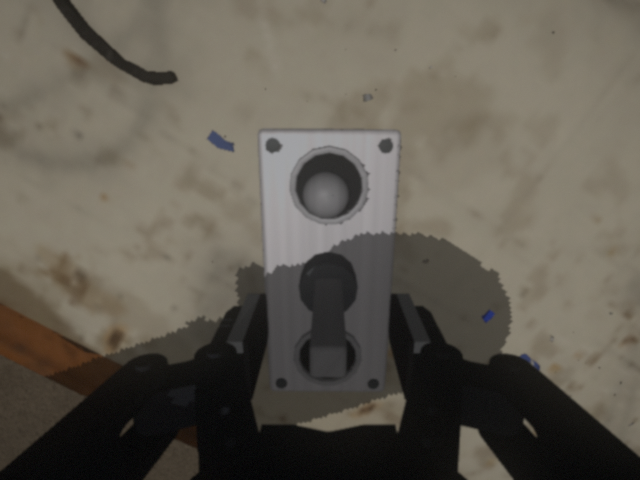

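The stem is centred between the fingers (columns 245 to 412, stem at 328), and the ball is in its pocket. I'll close and lift gently.

```bash
python3 - <<'E'
from h import *
q=quat(.5555,-1)
fingers.set_gripper(.02,60); fingers.set_gripper(.0,80); ctrl.sleep(.2)
s=ctrl.state();print(s['t'],s['tcp_pos'],s['ft_force'],s['opening'])
p=s['tcp_pos']
ctrl.move_straight([p[0],p[1],p[2]+.02],q,v=.03)
snap('wrist','w8.png')
ctrl.move_straight([p[0],p[1],.176],q,v=.06)
s=ctrl.state();print(s['t'],s['tcp_pos'],s['ft_force'],s['opening'])
snap('wrist','w9.png');snap('scene','s9.png')
a=cv2.imread('pics/s9.png');cv2.imwrite('pics/s9c.png',cv2.resize(a[230:380,180:380],(800,600),interpolation=cv2.INTER_CUBIC))
E
```

```text
21.075 [0.43470134 0.31394271 0.03617319] [-1.73619797  1.04969657  2.24193363] 0.01079601066269828
24.1 [0.43456942 0.31379547 0.17569698] [ 0.01304662 -0.23071491 -3.54575927] 0.010675024501391494
```

View pics/s9c.png

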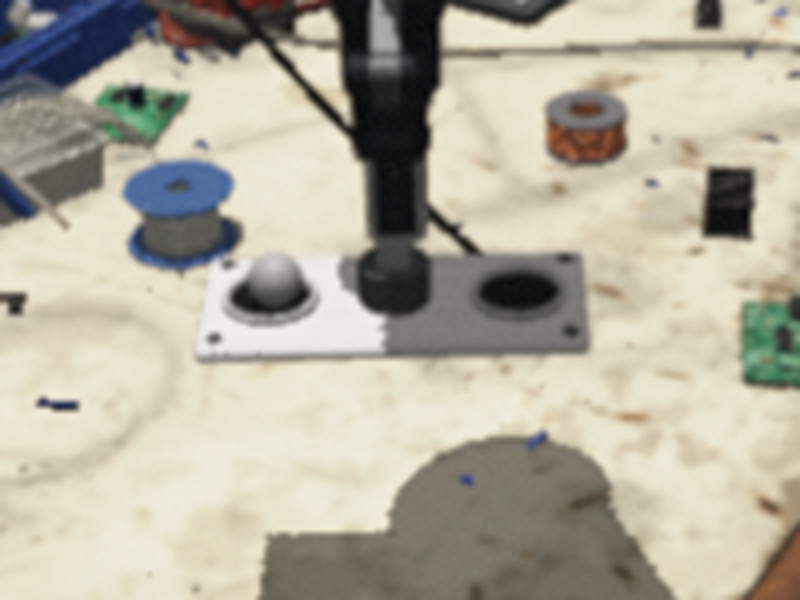

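View pics/w9.png

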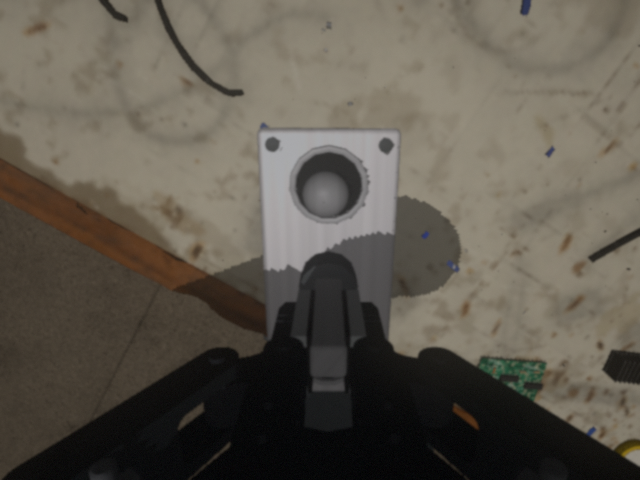

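The tray is level in the fingers with the ball in its pocket. The plate corners in the wrist view, (260,130) and (400,130), match their positions before the lift, so it hasn't tipped. Next I carry it.

```bash
python3 - <<'E'
from h import *
yw=-.052
ctrl.move_straight([.516,-.2015,.170],quat(yw,-1),v=.08)
ctrl.sleep(.5)
s=ctrl.state();print(s['t'],s['tcp_pos'],s['ft_force'],s['opening'])
m=optics.camera_model('wrist');np.save('w10m.npy',m,allow_pickle=True)
snap('wrist','w10.png');snap('scene','s10.png');snap('top','t10.png')
print(recognise('wrist','ball_center')[:1],recognise('wrist','camera_lens')[:1])
a=cv2.imread('pics/s10.png');cv2.imwrite('pics/s10c.png',cv2.resize(a[130:280,240:440],(800,600),interpolation=cv2.INTER_CUBIC))
E
```

```text
31.375 [ 0.51601411 -0.20150484  0.17000502] [-0.1804744   0.69224653 -3.97528793] 0.01095914068565345
[{'bbox': [323.6, 193.3, 47.9, 51.4], 'score': 0.97}] [{'bbox': [330.4, 9.7, 115.7, 18.6], 'score': 0.96}]
```

View pics/s10c.png

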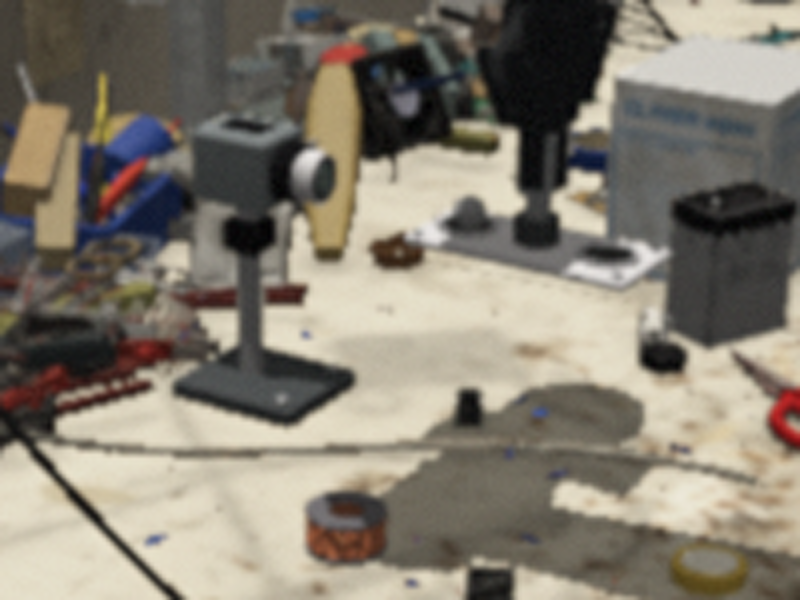

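View pics/w10.png

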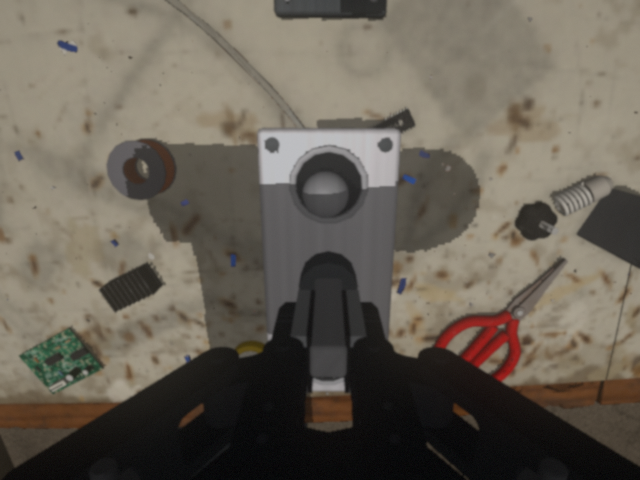

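```bash
python3 - <<'E'
from h import *
s=optics.camera_model('scene'); m=np.load('w10m.npy',allow_pickle=True).item()
L=np.array([.661,-.209,.15]);V=np.array([.561,-.204,.15])
print(((proj(s,[L,V])-[240,130])*4).round(1))
# triangulate lens scene + top, ball scene+wrist
def tri(obs):
    A=np.zeros((3,3));b=np.zeros(3)
    for mm,uv in obs:
        c,d=ray(mm,uv);d/=np.linalg.norm(d);P=np.eye(3)-np.outer(d,d);A+=P;b+=P@c
    return np.linalg.solve(A,b)
print('ball',tri([(s,(240+468/4,130+215/4)),(m,(324.5,194))]))
w5=np.load('w5m.npy',allow_pickle=True).item()
print('lens',tri([(s,(240+319/4,130+175/4)),(w5,(588,67))]))
im=cv2.imread('pics/t10.png');cv2.imwrite('pics/t10c.png',cv2.resize(im[110:290,350:590],(800,600),interpolation=cv2.INTER_CUBIC))
E
```

```text
[[322.1 180.6]
 [469.4 211.4]]
ball [ 0.56003328 -0.20238289  0.1486391 ]
lens [ 0.66187642 -0.20815484  0.15377533]
```

View pics/t10c.png

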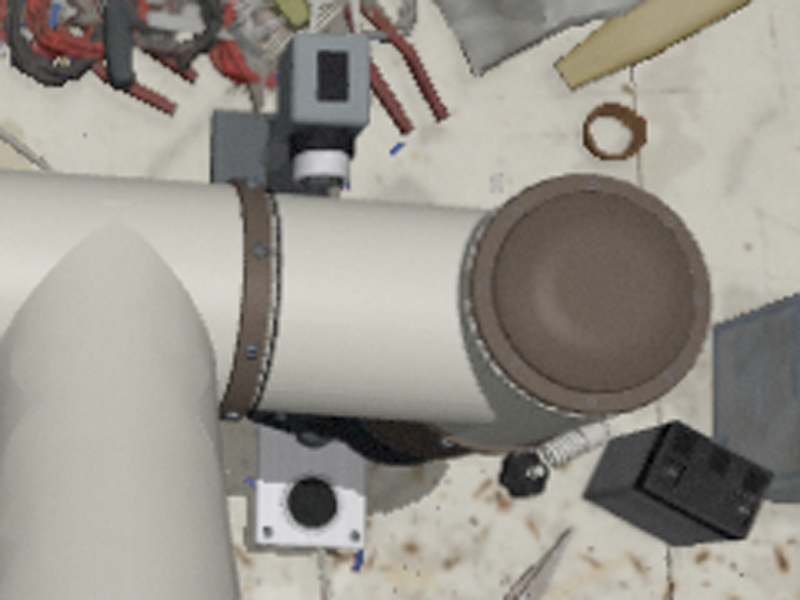

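Triangulation puts the ball at (0.560, -0.202, 0.149), about 2 mm from the computed view point. The tray is level, and the coil and the bystanders look undisturbed. I'm handing in the job.

```bash
python3 - <<'E'
from h import *
s=ctrl.state();print(s['t'],abs(s['joint_vel']).max(),s['opening'])
order.finish_job()
E
```

```text
31.625 0.0019755970203275785 0.010311006688278971
the job is handed in; nothing more can be done
```

I lifted the coil off the stem and set it flat on the bench at about (0.56, -0.06), beyond the finned block. Then I carried the tray by its stem to the inspection camera and handed the job in at 31.6 s, still holding it there. No verdict was reported back.

Last checks, from the pictures and the robot's state:
- **Ball:** it lay in its pocket, on the lens side of the stem. Triangulation put it at (0.560, -0.202, 0.149), about 2 mm from my estimate of the view point. It was about 10 cm from the lens.
- **Tray:** its corners in the wrist view had not shifted since before the lift, so it was level. The arm was at rest, with joint speeds under 0.002 rad/s.
- **Coil:** it stood flat and released, well clear of the tray.
- **Bystanders:** the finned block, circuit board and flat bobbin looked unmoved by eye; I did not measure them again.

No check failed. The only disagreement was in the lens position, where estimates from different views differed by up to about 1 cm, against the allowed 3 cm.

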